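# Clear the specimen bench

## Robot

A 6-joint arm with a two-finger parallel gripper is mounted at the origin on the work surface. World frame = base frame: x ahead of the robot, y to its left, z up, the work surface at z = 0. Lengths are in m, angles in degrees, forces in N, time in s.
With the tool pointing down it reaches from about 0.375 to 0.975 m from the base axis. Payload 3.8 kg.
Tool frame: the origin (TCP) lies between the finger pads; the fingertips stand bot.tip_reach ahead of it and the grasp point (between the pads) is the TCP (bot.tip_reach is the distance from the TCP to the fingertips, in m); z points along the fingers, y is the line along which they close (so a half turn about z gives the same grasp; the last joint's range is limited). The gripper opens to 88 mm and grips with 3 to 60 N. Pads are 18 mm wide; open, the fingers measure 123 mm over their backs; the gripper's body (75 mm by 187 mm) begins 45 mm behind the grasp point.
Start: joints at [63.318, 15.12, 91.902, -0, 72.978, -2.114], TCP at [0.281, 0.614, 0.258] pointing down, gripper open.
Joint ranges: [-150.88, 150.88], [-54.13, 125.18], [17.81, 147.31], [-75.09, 255.09], [0, 152.58], [-146.25, 146.25]. Speed limits (degrees/s): [147.25, 147.25, 180, 180, 180, 180].

## Interface

Orientations are given as a 3x3 rotation matrix whose columns are the frame's x, y, z axes.
In Python, from workcell import sensors, optics, job, bot gives the robot as it stands.
- The arm moves only by the shell command python3 -m handwheel 'ROWS' [FORCE]. ROWS is JSON, a list of rows, each an object of numbers: "dx", "dy", "dz": the shift along the tool's x, y, z in m; "ax", "ay", "az": the turn, a rotation vector about the tool's x, y, z in degrees; "jaw": the opening, from -1 (shut) to 1 (fully open). In form: [{"dx": .., "dy": .., "dz": .., "ax": .., "ay": .., "az": .., "jaw": ..}, ...]. A call has exactly 5 rows; each row is the pose to reach, as a shift and turn from the pose commanded when the call began, along the tool's axes at that moment; what a row does not reach only later rows make up. A row lasts 1/10 s, in which the tool goes at most 50 mm and 8.59 degrees, less where a joint would pass 70% of its speed; a pose out of reach is approached as far as the arm can. A call with a gripper value outside its range is refused whole. The fingers move at their own pace and stop on an object; FORCE is the grip in N (left out, the last holds). Time passes only in rows, so rows that repeat a pose let the fingers close, or fill a call up. It gives the time, the measured TCP pose, the force, the opening and the grip force at its end, in the units of the state.
- sensors.get_state(): the state, without advancing time (a new reading comes with each control period).
- optics.get_image(name): name is "scene" or "top" or "wrist"; returns a dict with "frame" (384x512x3 uint8, red, green, blue), "range_z" (384x512 float32, m along the optical axis (not along the pixel's ray), 0 where there is no reading), "fx", "fy", "cx", "cy" (pixels), "D" ([k1, k2, p1, p2, k3] as OpenCV has them; the pictures are not rectified), "R" (3x3) and "t" (3): a world point X has camera coordinates R X + t; the wrist camera has in their place "tool_from_camera" (4x4, takes a point from camera to tool coordinates, whose origin is the TCP and whose axes are the flange's). Camera axes: x right, y down, z forward; pixel columns grow to the right and rows downward; lengths in m; the calibration is good to about 2 mm. A picture is of the moment at which its call begins: read the wrist's pose just before it.
- job.close_job(): hands the job in; it is judged then, once.
Trained networks look in a picture, given as the dict that the camera call returned (one of the last four; its "shot" number tells which), for a name from the list of things; names that differ only in an ending like _2 or _b are one class to them, and where a whole thing is asked for, a point or a joint stands for the part that bears it (a point fixed in the world has none). Each returns a list of dicts, best first, with "confidence" (0 to 1); they miss things now and then, are a little off and sometimes report something else, mostly with a low value. They report only what shows in the picture. A call takes as long as a camera call. They do not tell look-alikes from the thing itself.
- optics.spot_in(name, picture): "position" ([x, y, z] in m, in the coordinates of the camera as it stood for that picture, good to about 4 mm: the middle of the surface that is visible of it).
- optics.trace(name, picture): "region" (384x512 bool, what is visible of it).
The state is a dict: "time": time; "joint_positions": joint angles; "qvel": joint speeds; "tau": joint torques, N m; "position": TCP position; "eef_rot": TCP orientation; "ft_force": force on the tool from outside, world axes, zero at the start; "moment": the same for the moment, N m; "opening": opening from 0.0 (shut) to 1.0 (fully open); "grasp_force": force on a finger pad.
Only numpy, scipy, OpenCV 4.12 (cv2) and the standard library are available. Lean on these libraries where they do the work, as an engineer would, in place of code of your own. Each camera call takes 0.05 s, during which the arm holds its last target. There are 200 camera calls.

## Task

Sort the bench: stand the two lidded sample pots in the square tray, stand the open, empty pot in the round dish for washing, and lay the two slide boxes flat, label up, in the long narrow tray. Everything must be down on the floor of its tray or dish, clear of the rim; never tip a lidded pot over, and leave the coverslip packet and the forceps where they lie.

Things in the scene. Friction and masses are not known exactly. Their poses are not given: they have to be found in the camera images.
- pot_a: A white plastic specimen pot closed with a ribbed screw lid, standing upright: body 44 mm across, lid 50 mm across and 18 mm tall, 60 mm tall in all; the lid is from 42 mm up. About 80 g. Origin: centre of its underside; z up. Round, so yaw is free. Grip it across the lid.
- pot_b: The second of two like pots: a white plastic specimen pot closed with a ribbed screw lid, standing upright: body 44 mm across, lid 50 mm across and 18 mm tall, 60 mm tall in all; the lid is from 42 mm up. About 80 g. Origin: centre of its underside; z up. Round, so yaw is free. Grip it across the lid.
- open_pot: An empty white plastic pot without a lid: its open mouth shows from above. 48 mm across at the rim, 45 mm at the foot, 58 mm tall, walls 3 mm, about 40 g. Origin: centre of its underside; z up. Stands upright; may be gripped across its outside.
- slide_box_a: A flat, closed white plastic microscope slide box with a paper label on top: 34 (x) by 80 (y) by 30 mm tall, about 70 g. Origin: centre of its underside; y along its length, z up. It starts lying flat, its length within about 30 degrees of the world y axis.
- slide_box_b: The second of two like boxes: a flat, closed white plastic microscope slide box with a paper label on top: 34 (x) by 80 (y) by 30 mm tall, about 70 g. Origin: centre of its underside; y along its length, z up. It starts lying flat, its length within about 30 degrees of the world y axis.
- pot_tray: The square blue tray, fixed: 150 by 150 mm outside, rim 18 mm high, walls and floor 4 mm thick. Origin: centre of its underside; x and y along its sides, z up; inner floor 4 mm above the origin. Room for two pots side by side.
- slide_tray: The long, narrow blue tray, fixed: 76 mm (x) by 232 mm (y) outside, rim 12 mm high, walls and floor 4 mm thick, so the slide boxes fit flat only lengthwise, one behind the other. Origin: centre of its underside; y along its length, z up; inner floor 4 mm above the origin.
- wash_dish: The round blue dish, fixed: 124 mm across its rim, about 115 mm inside, rim 18 mm high, inner floor flat and 4 mm above the origin. Origin: centre of its underside; z up.
- coverslip_pack: A bystander: a small flat cardboard packet of coverslips with a paper band, 40 (x) by 36 (y) by 9 mm high, lying on the bench. Origin: centre of its underside.
- forceps: A bystander: dark steel forceps about 108 mm long, 15 mm wide and 5 mm high, lying on the bench. Origin: middle of the underside; x along the length.
Not all that is in view belongs to the job. Leave any pink or turquoise look-alike of the wash_dish alone.

How it is judged:
By the outcome, as a careful person would: the job done as asked, in the order asked, and still so for the second after the job is handed in, with the robot touching nothing.
It also fails if it takes over 125 s, if anything falls off the work surface, if the arm or the gripper's body presses on something with over 40 N, if the wrist force passes 120 N, or if a joint passes its speed limit or range.

## Working session

There is one attempt and no reset: what is moved stays moved. The work goes in short steps, Python scripts to look and compute and a shell command to move; the robot and the scene stay as the last step left them, time stands still between calls to the robot, and variables do not carry over. Pictures are saved under pics/ and viewed, at most 14 in all, crops included, and the job is handed in when it is done.

```bash
mkdir -p pics; ls
cat > h.py <<'E'
import numpy as np,cv2
from workcell import sensors,optics,job,bot
def und(im,u,v):
    K=np.array([[im['fx'],0,im['cx']],[0,im['fy'],im['cy']],[0,0,1.]])
    return cv2.undistortPoints(np.array([[[u,v]]],float),K,np.array(im['D'],float))[0,0]
def toworld(im,p,st=None):
    if 'R' in im: return np.array(im['R']).T@(np.array(p)-np.array(im['t']))
    T=np.array(im['tool_from_camera']); q=T[:3,:3]@np.array(p)+T[:3,3]
    return np.array(st['eef_rot'])@q+np.array(st['position'])
def cloud(im,st=None,mask=None):
    z=im['range_z']; m=(z>0) if mask is None else (mask&(z>0))
    v,u=np.nonzero(m)
    K=np.array([[im['fx'],0,im['cx']],[0,im['fy'],im['cy']],[0,0,1.]])
    n=cv2.undistortPoints(np.stack([u,v],1).astype(float)[:,None],K,np.array(im['D'],float))[:,0]
    d=z[v,u]; P=np.stack([n[:,0]*d,n[:,1]*d,d],1)
    if 'R' in im: W=(P-np.array(im['t']))@np.array(im['R'])
    else:
        T=np.array(im['tool_from_camera']); W=(P@T[:3,:3].T+T[:3,3])@np.array(st['eef_rot']).T+np.array(st['position'])
    return W,u,v
def save(im,n,crop=None,s=1):
    f=im['frame'][...,::-1]
    if crop: f=f[crop[1]:crop[3],crop[0]:crop[2]]
    cv2.imwrite(f'pics/{n}.png',cv2.resize(f,None,fx=s,fy=s,interpolation=cv2.INTER_CUBIC))
E
python3 - <<'E'
from h import *
st=sensors.get_state(); print(st, bot.tip_reach)
im=optics.get_image('top'); save(im,'top1',s=1.5)
for n in ['pot_a','open_pot','slide_box_a','pot_tray','slide_tray','wash_dish','coverslip_pack','forceps']:
    for r in optics.spot_in(n,im):
        print(n,round(r['confidence'],2),toworld(im,r['position']).round(3))
im=optics.get_image('scene'); save(im,'scene1',s=1.5)
E
```

```text
pics
{'time': 0.0, 'joint_positions': array([ 6.33163432e+01,  1.51689614e+01,  9.19802155e+01,  6.13331179e-04,
        7.29790898e+01, -2.11576782e+00]), 'qvel': array([-0.08001531,  0.05649544,  0.0118227 ,  0.05380131, -0.07850034,
        0.00718205]), 'tau': array([-1.84365985e-03, -5.02110600e+01, -3.56872594e+01,  7.27245840e-02,
        2.92891252e-02, -1.64693620e-04]), 'position': array([0.28035891, 0.61328396, 0.25640009]), 'eef_rot': array([[-9.09467913e-01,  4.15772877e-01, -1.01445402e-03],
       [ 4.15774105e-01,  9.09465728e-01, -1.99565788e-03],
       [ 9.28707464e-05, -2.23677052e-03, -9.99997494e-01]]), 'ft_force': array([-0.23577466,  0.98585534, -0.03529773]), 'moment': array([ 0.0518905 ,  0.00360366, -0.01399071]), 'grasp_force': 0.0, 'opening': 1.001627104458151} 0.019
pot_a 0.56 [ 0.435 -0.015  0.064]
open_pot 0.65 [0.363 0.29  0.026]
slide_box_a 0.76 [ 0.448 -0.129  0.031]
slide_box_a 0.73 [0.442 0.153 0.028]
slide_box_a 0.21 [0.534 0.174 0.006]
pot_tray 0.73 [0.665 0.003 0.004]
slide_tray 0.68 [ 0.543 -0.38   0.006]
slide_tray 0.32 [0.532 0.394 0.005]
wash_dish 0.98 [0.664 0.198 0.002]
wash_dish 0.97 [0.532 0.392 0.002]
wash_dish 0.77 [0.35  0.447 0.006]
coverslip_pack 0.6 [0.536 0.173 0.009]
forceps 0.57 [ 0.566 -0.187  0.004]
```

View pics/top1.png

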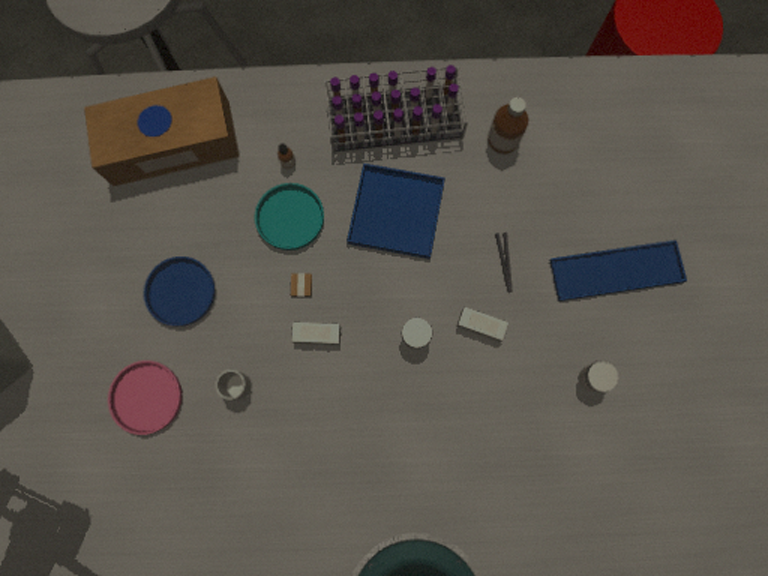

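View pics/scene1.png

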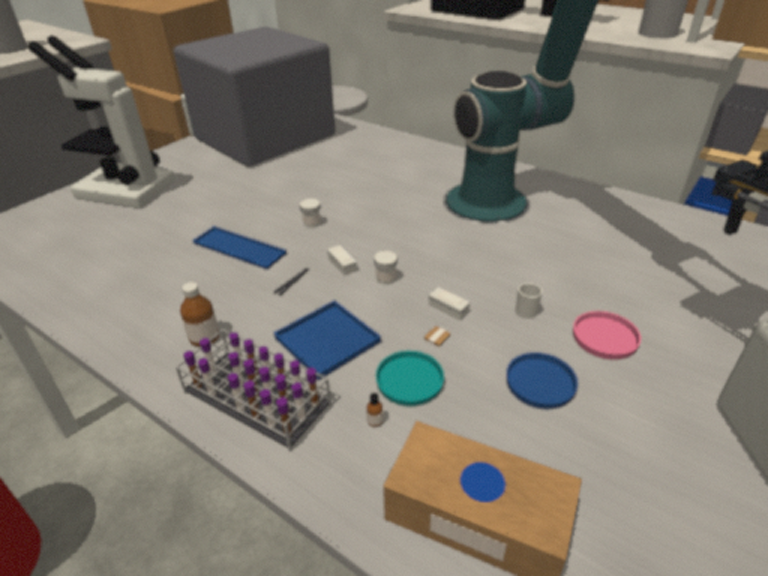

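Blue dish at (180,292) is the wash dish. The other round dishes, turquoise at (290,217) and pink at (145,398), are the look-alikes to leave alone. Lidded pots are at (417,333) and (602,376), the open pot is at (231,385), and the slide boxes are at (316,333) and (483,324). I'll measure all of these from the depth image and confirm the dish in an enlarged crop.

Run:
```python
from h import *
im=optics.get_image('top'); save(im,'crop1',(60,110,250,300),3)
W,u,v=cloud(im); f=im['frame'][v,u].astype(int)
sel=(abs(u-256)<230)&(v>150)&(v<280); print('table z',np.percentile(W[sel,2],[25,50]).round(4))
def near(px,r,lo,hi): return W[(np.hypot(u-px[0]/1.5,v-px[1]/1.5)<r)&(W[:,2]>lo)&(W[:,2]<hi)]
for n,p,lo,hi in [('potA',(417,333),.05,.075),('potB',(602,376),.05,.075),('open',(231,385),.048,.075)]:
    Q=near(p,16,lo,hi); c,r=cv2.minEnclosingCircle(Q[:,:2].astype(np.float32)); print(n,len(Q),np.round(c,4),round(r,4),np.median(Q[:,2]).round(4),Q[:,:2].mean(0).round(4))
for n,p in [('box1',(316,333)),('box2',(483,324))]:
    Q=near(p,25,.022,.045); print(n,len(Q),cv2.minAreaRect((Q[:,:2]*1000).astype(np.float32)),np.median(Q[:,2]).round(4))
blue=(f[:,2]>f[:,0]*1.6)&(f[:,2]>f[:,1]*1.25)
for n,p,r in [('ptray',(396,212),50),('stray',(618,271),55),('dish',(180,292),30)]:
    Q=W[blue&(np.hypot(u-p[0]/1.5,v-p[1]/1.5)<r)&(W[:,2]<.04)]
    print(n,len(Q),cv2.minAreaRect((Q[:,:2]*1000).astype(np.float32)),np.percentile(Q[:,2],[5,50,97]).round(4))
```

```text
table z [-0.001   0.0004]
potA 338 [ 0.4367 -0.0179] 0.0258 0.0598 [ 0.436  -0.0177]
potB 345 [ 0.3542 -0.3147] 0.026 0.0598 [ 0.353  -0.3135]
open 101 [0.3632 0.2859] 0.0236 0.0568 [0.3643 0.286 ]
box1 433 ((447.0060119628906, 150.657958984375), (80.27765655517578, 34.09348678588867), 86.03237915039062) 0.0298
box2 434 ((451.4100341796875, -131.89222717285156), (80.1998519897461, 34.7285270690918), 69.09684753417969) 0.0297
ptray 2921 ((664.6748046875, 5.6371307373046875), (148.911865234375, 150.1372833251953), 76.94172668457031) [0.001  0.0042 0.0185]
stray 2319 ((539.6566162109375, -381.70733642578125), (75.9290771484375, 233.3583984375), 5.74088191986084) [0.0008 0.004  0.0129]
dish 1550 ((531.3274536132812, 389.28106689453125), (121.52680206298828, 120.18025970458984), 69.80062103271484) [0.0011 0.0045 0.0184]
```

View pics/crop1.png

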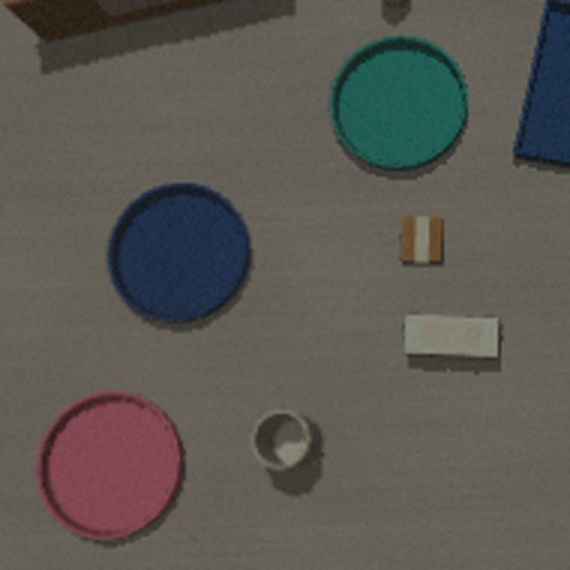

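```bash
cat > go.py <<'E'
import sys; from h import *
# usage: go.py x y z gripaxis_angle  -> remaining shift in current tool axes
s=sensors.get_state(); R=np.array(s['eef_rot']); p=np.array(s['position'])
x,y,z,a=map(float,sys.argv[1:5]); d=R.T@(np.array([x,y,z])-p)
g=np.degrees(np.arctan2(R[1,1],R[0,1]))
print('t',round(s['time'],2),'pos',p.round(4),'grip ang',round(g,2),'F',np.round(s['ft_force'],1),'open',round(s['opening'],3),'gf',round(s['grasp_force'],1),'tilt',np.degrees(R[:2,2]).round(2))
print('dxyz',d.round(4),'az',round((g-a+90)%180-90,2))
E
python3 -m handwheel '[{"dx":-0.14,"dy":-0.18,"az":40},{"dx":-0.14,"dy":-0.18,"az":40},{"dx":-0.14,"dy":-0.18,"az":40},{"dx":-0.14,"dy":-0.18,"az":40},{"dx":-0.14,"dy":-0.18,"az":40}]' 10
python3 go.py 0.436 -0.018 0.2 0
```

```text
t 0.55 pos [0.2806 0.6139 0.2577] grip ang 65.43 F [ 0.4 -0.3 -0.2] open 1.0 gf 0.0 tilt [ 0. -0.]
dxyz [-0.404  -0.5101  0.0577] az 65.43invalid input at $[0]: expected keys dx, dy, dz, ax, ay, az, jaw
```

```bash
python3 -m handwheel '[{"dx":-0.14,"dy":-0.18,"dz":0,"ax":0,"ay":0,"az":40,"jaw":1},{"dx":-0.14,"dy":-0.18,"dz":0,"ax":0,"ay":0,"az":40,"jaw":1},{"dx":-0.14,"dy":-0.18,"dz":0,"ax":0,"ay":0,"az":40,"jaw":1},{"dx":-0.14,"dy":-0.18,"dz":0,"ax":0,"ay":0,"az":40,"jaw":1},{"dx":-0.14,"dy":-0.18,"dz":0,"ax":0,"ay":0,"az":40,"jaw":1}]' 10
python3 go.py 0.436 -0.018 0.2 0
```

```text
time: 1.05
position: [0.3333, 0.3889, 0.2577]
eef_rot: [[-0.424, 0.906, 0.0], [0.906, 0.424, -0.001], [-0.001, -0.0, -1.0]]
ft_force: [0.9, 0.5, -0.7]
opening: 1.001
grasp_force: 0.0
t 1.05 pos [0.3333 0.3889 0.2577] grip ang 25.07 F [ 0.9  0.5 -0.7] open 1.001 gf 0.0 tilt [ 0.02 -0.05]
dxyz [-0.412  -0.0794  0.0581] az 25.07
```

```bash
python3 -m handwheel '[{"dx":-0.22,"dy":-0.042,"dz":0,"ax":0,"ay":0,"az":25.4,"jaw":1},{"dx":-0.22,"dy":-0.042,"dz":0,"ax":0,"ay":0,"az":25.4,"jaw":1},{"dx":-0.22,"dy":-0.042,"dz":0,"ax":0,"ay":0,"az":25.4,"jaw":1},{"dx":-0.22,"dy":-0.042,"dz":0,"ax":0,"ay":0,"az":25.4,"jaw":1},{"dx":-0.22,"dy":-0.042,"dz":0,"ax":0,"ay":0,"az":25.4,"jaw":1}]' 10 >/dev/null
python3 -m handwheel '[{"dx":-0.19,"dy":0.047,"dz":0.05,"ax":0,"ay":0,"az":0,"jaw":1},{"dx":-0.19,"dy":0.047,"dz":0.05,"ax":0,"ay":0,"az":0,"jaw":1},{"dx":-0.19,"dy":0.047,"dz":0.05,"ax":0,"ay":0,"az":0,"jaw":1},{"dx":-0.19,"dy":0.047,"dz":0.05,"ax":0,"ay":0,"az":0,"jaw":1},{"dx":-0.19,"dy":0.047,"dz":0.05,"ax":0,"ay":0,"az":0,"jaw":1}]' 10 >/dev/null
python3 go.py 0.436 -0.018 0.05 0
python3 - <<'E'
from h import *
st=sensors.get_state(); im=optics.get_image('wrist'); save(im,'w1')
W,u,v=cloud(im,st); Q=W[(W[:,2]>.05)&(W[:,2]<.07)&(np.hypot(W[:,0]-.436,W[:,1]+.018)<.05)]
print(len(Q)); print(cv2.minEnclosingCircle(Q[:,:2].astype(np.float32)) if len(Q) else '')
E
```

```text
t 2.05 pos [ 0.4366 -0.0194  0.2065] grip ang -0.35 F [-0.3  0.1 -0.3] open 0.998 gf 0.0 tilt [-0.09 -0.1 ]
dxyz [ 0.0017 -0.0004  0.1565] az -0.35
2598
((0.438021183013916, -0.018481718376278877), 0.025893518701195717)
```

```bash
python3 -m handwheel '[{"dx":0.001,"dy":0.001,"dz":0.05,"ax":0,"ay":0,"az":0,"jaw":1},{"dx":0.001,"dy":0.001,"dz":0.1,"ax":0,"ay":0,"az":0,"jaw":1},{"dx":0.001,"dy":0.001,"dz":0.135,"ax":0,"ay":0,"az":0,"jaw":1},{"dx":0.001,"dy":0.001,"dz":0.156,"ax":0,"ay":0,"az":0,"jaw":1},{"dx":0.001,"dy":0.001,"dz":0.156,"ax":0,"ay":0,"az":0,"jaw":1}]' 12 
python3 -m handwheel '[{"dx":0,"dy":0,"dz":0,"ax":0,"ay":0,"az":0,"jaw":0.2},{"dx":0,"dy":0,"dz":0,"ax":0,"ay":0,"az":0,"jaw":0},{"dx":0,"dy":0,"dz":0,"ax":0,"ay":0,"az":0,"jaw":-0.3},{"dx":0,"dy":0,"dz":0,"ax":0,"ay":0,"az":0,"jaw":-0.3},{"dx":0,"dy":0,"dz":0,"ax":0,"ay":0,"az":0,"jaw":-0.3}]' 12
python3 go.py 0.657 -0.029 0.12 -13
```

```text
time: 2.6
position: [0.4347, -0.012, 0.0491]
eef_rot: [[-0.002, 1.0, -0.007], [1.0, 0.002, 0.001], [0.001, -0.007, -1.0]]
ft_force: [-0.4, 0.2, 0.3]
opening: 0.998
grasp_force: 0.0
time: 3.1
position: [0.4384, -0.0138, 0.0526]
eef_rot: [[-0.0, 1.0, 0.002], [1.0, 0.0, -0.0], [-0.0, 0.002, -1.0]]
ft_force: [-1.1, -0.8, 1.2]
opening: 0.57
grasp_force: 0.4
t 3.1 pos [ 0.4384 -0.0138  0.0526] grip ang 0.02 F [-1.1 -0.8  1.2] open 0.57 gf 0.4 tilt [ 0.09 -0.01]
dxyz [-0.0153  0.2187 -0.0671] az 13.02
```

```bash
python3 -m handwheel '[{"dx":0,"dy":0,"dz":0,"ax":0,"ay":0,"az":0,"jaw":-0.3},{"dx":0,"dy":0,"dz":0,"ax":0,"ay":0,"az":0,"jaw":-0.3},{"dx":0,"dy":0,"dz":0,"ax":0,"ay":0,"az":0,"jaw":-0.3},{"dx":0,"dy":0,"dz":0,"ax":0,"ay":0,"az":0,"jaw":-0.3},{"dx":0,"dy":0,"dz":0,"ax":0,"ay":0,"az":0,"jaw":-0.3}]' 15
python3 go.py 0.657 -0.029 0.12 -13
python3 - <<'E'
from h import *
import time
for i in range(3):
    im=optics.get_image('top'); s=sensors.get_state(); print(s['time'],s['position'].round(4))
W,u,v=cloud(im); Q=W[(W[:,2]<.07)&(W[:,2]>.05)&(np.hypot(W[:,0]-.436,W[:,1]+.018)<.04)]; print(len(Q))
E
```

```text
time: 3.6
position: [0.4383, -0.0138, 0.0525]
eef_rot: [[-0.0, 1.0, 0.001], [1.0, 0.0, -0.0], [-0.0, 0.001, -1.0]]
ft_force: [-1.6, 1.0, 6.1]
opening: 0.555
grasp_force: 15.0
t 3.6 pos [ 0.4383 -0.0138  0.0525] grip ang 0.02 F [-1.6  1.   6.1] open 0.555 gf 15.0 tilt [ 0.05 -0.  ]
dxyz [-0.0152  0.2187 -0.0674] az 13.02
3.65 [ 0.4383 -0.0138  0.0525]
3.7 [ 0.4383 -0.0138  0.0525]
3.75 [ 0.4383 -0.0138  0.0525]
0
```

```bash
python3 -m handwheel '[{"dx":0,"dy":0,"dz":-0.02,"ax":0,"ay":0,"az":0,"jaw":-0.3},{"dx":0,"dy":0,"dz":-0.045,"ax":0,"ay":0,"az":0,"jaw":-0.3},{"dx":0,"dy":0.03,"dz":-0.065,"ax":0,"ay":0,"az":5,"jaw":-0.3},{"dx":-0.005,"dy":0.07,"dz":-0.07,"ax":0,"ay":0,"az":10,"jaw":-0.3},{"dx":-0.011,"dy":0.11,"dz":-0.07,"ax":0,"ay":0,"az":13,"jaw":-0.3}]' 15
python3 go.py 0.657 -0.025 0.0575 -13
```

```text
time: 4.25
position: [0.5498, -0.0248, 0.1233]
eef_rot: [[0.227, 0.974, 0.003], [0.974, -0.227, -0.0], [0.0, 0.003, -1.0]]
ft_force: [0.9, -0.2, -0.4]
opening: 0.554
grasp_force: 15.0
t 4.25 pos [ 0.5498 -0.0248  0.1233] grip ang -13.13 F [ 0.9 -0.2 -0.4] open 0.554 gf 15.0 tilt [ 0.17 -0.01]
dxyz [0.0242 0.1042 0.0661] az -0.13
```

```bash
python3 -m handwheel '[{"dx":0.007,"dy":0.03,"dz":0,"ax":0,"ay":0,"az":0,"jaw":-0.3},{"dx":0.016,"dy":0.07,"dz":0,"ax":0,"ay":0,"az":0,"jaw":-0.3},{"dx":0.024,"dy":0.104,"dz":0,"ax":0,"ay":0,"az":0,"jaw":-0.3},{"dx":0.024,"dy":0.104,"dz":0.02,"ax":0,"ay":0,"az":0,"jaw":-0.3},{"dx":0.024,"dy":0.104,"dz":0.04,"ax":0,"ay":0,"az":0,"jaw":-0.3}]' 15 >/dev/null
python3 -m handwheel '[{"dx":0,"dy":0,"dz":0.01,"ax":0,"ay":0,"az":0,"jaw":-0.3},{"dx":0,"dy":0,"dz":0.02,"ax":0,"ay":0,"az":0,"jaw":-0.3},{"dx":0,"dy":0,"dz":0.024,"ax":0,"ay":0,"az":0,"jaw":-0.3},{"dx":0,"dy":0,"dz":0.024,"ax":0,"ay":0,"az":0,"jaw":-0.3},{"dx":0,"dy":0,"dz":0.024,"ax":0,"ay":0,"az":0,"jaw":-0.3}]' 15
python3 go.py 0.657 -0.025 0.0575 -13
```

```text
time: 5.25
position: [0.6551, -0.0247, 0.0586]
eef_rot: [[0.224, 0.974, 0.002], [0.974, -0.224, -0.0], [0.0, 0.002, -1.0]]
ft_force: [0.6, -0.5, -0.3]
opening: 0.55
grasp_force: 15.0
t 5.25 pos [ 0.6551 -0.0247  0.0586] grip ang -12.97 F [ 0.6 -0.5 -0.3] open 0.55 gf 15.0 tilt [ 0.09 -0.01]
dxyz [0.0001 0.0019 0.0011] az 0.03
```

```bash
python3 -m handwheel '[{"dx":0,"dy":0,"dz":0.001,"ax":0,"ay":0,"az":0,"jaw":-0.3},{"dx":0,"dy":0,"dz":0.0015,"ax":0,"ay":0,"az":0,"jaw":-0.3},{"dx":0,"dy":0,"dz":0.0015,"ax":0,"ay":0,"az":0,"jaw":0.3},{"dx":0,"dy":0,"dz":0.0015,"ax":0,"ay":0,"az":0,"jaw":0.7},{"dx":0,"dy":0,"dz":0.0015,"ax":0,"ay":0,"az":0,"jaw":0.7}]' 15
python3 -m handwheel '[{"dx":0,"dy":0,"dz":0,"ax":0,"ay":0,"az":0,"jaw":0.7},{"dx":0,"dy":0,"dz":-0.02,"ax":0,"ay":0,"az":0,"jaw":0.7},{"dx":0,"dy":0,"dz":-0.05,"ax":0,"ay":0,"az":0,"jaw":1},{"dx":0,"dy":0,"dz":-0.09,"ax":0,"ay":0,"az":0,"jaw":1},{"dx":0,"dy":0,"dz":-0.11,"ax":0,"ay":0,"az":0,"jaw":1}]' 15
python3 go.py 0.354 -0.314 0.17 0
```

```text
time: 5.75
position: [0.6547, -0.0246, 0.0564]
eef_rot: [[0.224, 0.974, 0.0], [0.974, -0.224, -0.0], [0.0, 0.0, -1.0]]
ft_force: [0.5, -0.6, -0.2]
opening: 0.801
grasp_force: 0.0
time: 6.25
position: [0.6563, -0.0247, 0.1701]
eef_rot: [[0.224, 0.974, 0.005], [0.974, -0.224, -0.0], [0.001, 0.005, -1.0]]
ft_force: [0.8, 0.1, 0.1]
opening: 1.002
grasp_force: 0.0
t 6.25 pos [ 0.6563 -0.0247  0.1701] grip ang -12.97 F [0.8 0.1 0.1] open 1.002 gf 0.0 tilt [ 0.28 -0.02]
dxyz [-0.3497 -0.2296 -0.0013] az -12.97
```

```bash
python3 -m handwheel '[{"dx":-0.175,"dy":-0.115,"dz":0,"ax":0,"ay":0,"az":-13,"jaw":1},{"dx":-0.175,"dy":-0.115,"dz":0,"ax":0,"ay":0,"az":-13,"jaw":1},{"dx":-0.175,"dy":-0.115,"dz":0,"ax":0,"ay":0,"az":-13,"jaw":1},{"dx":-0.175,"dy":-0.115,"dz":0,"ax":0,"ay":0,"az":-13,"jaw":1},{"dx":-0.175,"dy":-0.115,"dz":0,"ax":0,"ay":0,"az":-13,"jaw":1}]' 15 >/dev/null
python3 -m handwheel '[{"dx":-0.145,"dy":-0.151,"dz":0,"ax":0,"ay":0,"az":0,"jaw":1},{"dx":-0.145,"dy":-0.151,"dz":0,"ax":0,"ay":0,"az":0,"jaw":1},{"dx":-0.145,"dy":-0.151,"dz":0,"ax":0,"ay":0,"az":0,"jaw":1},{"dx":-0.145,"dy":-0.151,"dz":0,"ax":0,"ay":0,"az":0,"jaw":1},{"dx":-0.145,"dy":-0.151,"dz":0,"ax":0,"ay":0,"az":0,"jaw":1}]' 15 >/dev/null
python3 - <<'E'
from h import *
optics.get_image('top');im=optics.get_image('top')
W,u,v=cloud(im); Q=W[(W[:,2]<.075)&(W[:,2]>.055)&(np.hypot(W[:,0]-.657,W[:,1]+.029)<.06)]; print('placed',cv2.minEnclosingCircle(Q[:,:2].astype(np.float32)),np.median(Q[:,2]))
E
python3 go.py 0.354 -0.314 0.052 0
```

```text
placed ((0.6526027917861938, -0.028764337301254272), 0.026023052632808685) 0.06373577403968327
t 7.35 pos [ 0.3518 -0.3154  0.1665] grip ang -0.17 F [-0.6 -1.1 -0.1] open 1.003 gf 0.0 tilt [ 0.05 -0.01]
dxyz [0.0014 0.0021 0.1145] az -0.17
```

```bash
python3 -m handwheel '[{"dx":0.001,"dy":0.002,"dz":0.03,"ax":0,"ay":0,"az":0,"jaw":1},{"dx":0.001,"dy":0.002,"dz":0.07,"ax":0,"ay":0,"az":0,"jaw":1},{"dx":0.001,"dy":0.002,"dz":0.1,"ax":0,"ay":0,"az":0,"jaw":1},{"dx":0.001,"dy":0.002,"dz":0.114,"ax":0,"ay":0,"az":0,"jaw":1},{"dx":0.001,"dy":0.002,"dz":0.114,"ax":0,"ay":0,"az":0,"jaw":1}]' 15 >/dev/null
python3 -m handwheel '[{"dx":0,"dy":0,"dz":0,"ax":0,"ay":0,"az":0,"jaw":0.2},{"dx":0,"dy":0,"dz":0,"ax":0,"ay":0,"az":0,"jaw":0},{"dx":0,"dy":0,"dz":0,"ax":0,"ay":0,"az":0,"jaw":-0.3},{"dx":0,"dy":0,"dz":0,"ax":0,"ay":0,"az":0,"jaw":-0.3},{"dx":0,"dy":0,"dz":0,"ax":0,"ay":0,"az":0,"jaw":-0.3}]' 15 >/dev/null
python3 -m handwheel '[{"dx":0,"dy":0,"dz":0,"ax":0,"ay":0,"az":0,"jaw":-0.3},{"dx":0,"dy":0,"dz":0,"ax":0,"ay":0,"az":0,"jaw":-0.3},{"dx":0,"dy":0,"dz":0,"ax":0,"ay":0,"az":0,"jaw":-0.3},{"dx":0,"dy":0,"dz":0,"ax":0,"ay":0,"az":0,"jaw":-0.3},{"dx":0,"dy":0,"dz":0,"ax":0,"ay":0,"az":0,"jaw":-0.3}]' 15 >/dev/null
python3 go.py 0.673 0.04 0.18 -13
```

```text
t 8.85 pos [ 0.3545 -0.3139  0.0528] grip ang 0.03 F [-1.2  1.   6.1] open 0.553 gf 15.0 tilt [ 0.03 -0.04]
dxyz [ 0.3536  0.3187 -0.1273] az 13.03
```

```bash
python3 -m handwheel '[{"dx":0,"dy":0,"dz":-0.02,"ax":0,"ay":0,"az":0,"jaw":-0.3},{"dx":0,"dy":0,"dz":-0.06,"ax":0,"ay":0,"az":0,"jaw":-0.3},{"dx":0.02,"dy":0.02,"dz":-0.095,"ax":0,"ay":0,"az":0,"jaw":-0.3},{"dx":0.05,"dy":0.045,"dz":-0.115,"ax":0,"ay":0,"az":0,"jaw":-0.3},{"dx":0.08,"dy":0.072,"dz":-0.12,"ax":0,"ay":0,"az":0,"jaw":-0.3}]' 15 >/dev/null
python3 -m handwheel '[{"dx":0.03,"dy":0.03,"dz":0,"ax":0,"ay":0,"az":3,"jaw":-0.3},{"dx":0.06,"dy":0.06,"dz":0,"ax":0,"ay":0,"az":6,"jaw":-0.3},{"dx":0.09,"dy":0.09,"dz":0,"ax":0,"ay":0,"az":9,"jaw":-0.3},{"dx":0.12,"dy":0.115,"dz":0,"ax":0,"ay":0,"az":11,"jaw":-0.3},{"dx":0.15,"dy":0.14,"dz":0,"ax":0,"ay":0,"az":13,"jaw":-0.3}]' 15 >/dev/null
python3 go.py 0.671 0.041 0.0578 -13
```

```text
t 9.85 pos [ 0.5666 -0.0818  0.1714] grip ang -13.04 F [ 0.7 -0.  -0.3] open 0.553 gf 15.0 tilt [-0.06  0.01]
dxyz [0.1432 0.0741 0.1135] az -0.04
```

```bash
python3 -m handwheel '[{"dx":0.035,"dy":0.02,"dz":0,"ax":0,"ay":0,"az":0,"jaw":-0.3},{"dx":0.075,"dy":0.04,"dz":0,"ax":0,"ay":0,"az":0,"jaw":-0.3},{"dx":0.115,"dy":0.06,"dz":0,"ax":0,"ay":0,"az":0,"jaw":-0.3},{"dx":0.144,"dy":0.074,"dz":0,"ax":0,"ay":0,"az":0,"jaw":-0.3},{"dx":0.144,"dy":0.074,"dz":0.02,"ax":0,"ay":0,"az":0,"jaw":-0.3}]' 15 >/dev/null
python3 -m handwheel '[{"dx":0,"dy":0,"dz":0.035,"ax":0,"ay":0,"az":0,"jaw":-0.3},{"dx":0,"dy":0,"dz":0.065,"ax":0,"ay":0,"az":0,"jaw":-0.3},{"dx":0,"dy":0,"dz":0.085,"ax":0,"ay":0,"az":0,"jaw":-0.3},{"dx":0,"dy":0,"dz":0.092,"ax":0,"ay":0,"az":0,"jaw":-0.3},{"dx":0,"dy":0,"dz":0.092,"ax":0,"ay":0,"az":0,"jaw":-0.3}]' 15 >/dev/null
python3 go.py 0.671 0.041 0.0578 -13
```

```text
t 10.85 pos [0.669  0.0405 0.0586] grip ang -12.97 F [ 0.2 -0.3  0.4] open 0.559 gf 15.0 tilt [-0.22  0.  ]
dxyz [0.001  0.0018 0.0008] az 0.03
```

```bash
python3 -m handwheel '[{"dx":0,"dy":0,"dz":0.001,"ax":0,"ay":0,"az":0,"jaw":-0.3},{"dx":0,"dy":0,"dz":0.001,"ax":0,"ay":0,"az":0,"jaw":-0.3},{"dx":0,"dy":0,"dz":0.001,"ax":0,"ay":0,"az":0,"jaw":0.3},{"dx":0,"dy":0,"dz":0.001,"ax":0,"ay":0,"az":0,"jaw":0.7},{"dx":0,"dy":0,"dz":0.001,"ax":0,"ay":0,"az":0,"jaw":0.7}]' 15
python3 -m handwheel '[{"dx":0,"dy":0,"dz":0,"ax":0,"ay":0,"az":0,"jaw":0.7},{"dx":0,"dy":0,"dz":-0.02,"ax":0,"ay":0,"az":0,"jaw":0.7},{"dx":0,"dy":0,"dz":-0.05,"ax":0,"ay":0,"az":0,"jaw":1},{"dx":0,"dy":0,"dz":-0.09,"ax":0,"ay":0,"az":0,"jaw":1},{"dx":0,"dy":0,"dz":-0.11,"ax":0,"ay":0,"az":0,"jaw":1}]' 8
python3 go.py 0.3632 0.286 0.17 0
```

```text
time: 11.35
position: [0.671, 0.0404, 0.0598]
eef_rot: [[0.225, 0.974, 0.001], [0.974, -0.225, 0.0], [0.0, 0.001, -1.0]]
ft_force: [0.4, -0.3, 0.3]
opening: 0.806
grasp_force: 0.0
time: 11.85
position: [0.6723, 0.0405, 0.1732]
eef_rot: [[0.224, 0.974, 0.005], [0.975, -0.224, 0.0], [0.001, 0.005, -1.0]]
ft_force: [0.6, 0.4, -0.6]
opening: 1.002
grasp_force: 0.0
t 11.85 pos [0.6723 0.0405 0.1732] grip ang -12.97 F [ 0.6  0.4 -0.6] open 1.002 gf 0.0 tilt [0.29 0.01]
dxyz [ 0.1699 -0.3563  0.0017] az -12.97
```

```bash
python3 -m handwheel '[{"dx":0.085,"dy":-0.178,"dz":0,"ax":0,"ay":0,"az":-13,"jaw":1},{"dx":0.085,"dy":-0.178,"dz":0,"ax":0,"ay":0,"az":-13,"jaw":1},{"dx":0.085,"dy":-0.178,"dz":0,"ax":0,"ay":0,"az":-13,"jaw":1},{"dx":0.085,"dy":-0.178,"dz":0,"ax":0,"ay":0,"az":-13,"jaw":1},{"dx":0.085,"dy":-0.178,"dz":0,"ax":0,"ay":0,"az":-13,"jaw":1}]' 8 >/dev/null
python3 -m handwheel '[{"dx":0.123,"dy":-0.154,"dz":0,"ax":0,"ay":0,"az":0,"jaw":1},{"dx":0.123,"dy":-0.154,"dz":0,"ax":0,"ay":0,"az":0,"jaw":1},{"dx":0.123,"dy":-0.154,"dz":0,"ax":0,"ay":0,"az":0,"jaw":1},{"dx":0.123,"dy":-0.154,"dz":0,"ax":0,"ay":0,"az":0,"jaw":1},{"dx":0.123,"dy":-0.154,"dz":0,"ax":0,"ay":0,"az":0,"jaw":1}]' 8 >/dev/null
python3 - <<'E'
from h import *
im=optics.get_image('top'); save(im,'top2',(150,80,490,300),2.2)
W,u,v=cloud(im); Q=W[(W[:,2]<.075)&(W[:,2]>.055)&(np.hypot(W[:,0]-.671,W[:,1]-.041)<.035)]; print('placed',cv2.minEnclosingCircle(Q[:,:2].astype(np.float32)),np.median(Q[:,2]))
optics.get_image('wrist');st=sensors.get_state(); im=optics.get_image('wrist')
W,u,v=cloud(im,st); Q=W[(W[:,2]>.05)&(W[:,2]<.07)&(np.hypot(W[:,0]-.363,W[:,1]-.286)<.04)]
print('open',len(Q),cv2.minEnclosingCircle(Q[:,:2].astype(np.float32)))
E
python3 go.py 0.3632 0.286 0.043 0
```

```text
placed ((0.6689350008964539, 0.0391928069293499), 0.025472600013017654) 0.06384915526664159
open 927 ((0.3650738298892975, 0.2860773503780365), 0.024071909487247467)
t 13.0 pos [0.3631 0.2862 0.1696] grip ang 0.09 F [ 0.8 -0.6  0.4] open 1.004 gf 0.0 tilt [0.09 0.01]
dxyz [-2.000e-04 -1.000e-04  1.266e-01] az 0.09
```

View pics/top2.png

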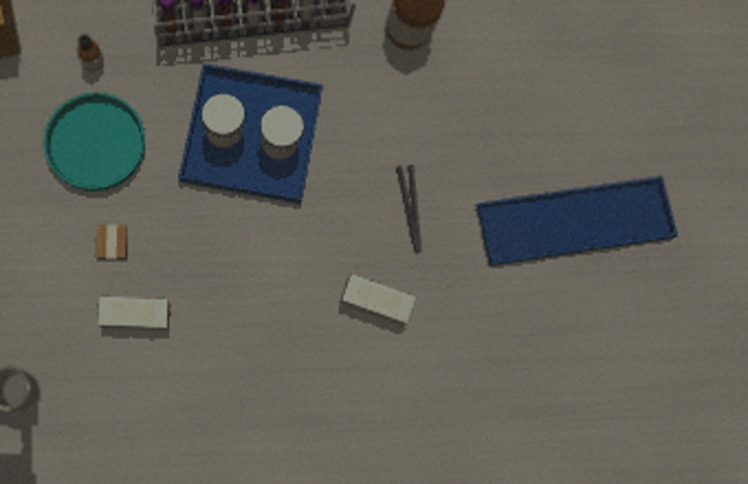

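Both lidded pots stand upright in the square tray, at (223,115) and (282,130) in the crop, with lid tops at 64 mm as expected. The open pot is next.

```bash
python3 -m handwheel '[{"dx":0,"dy":0.001,"dz":0.03,"ax":0,"ay":0,"az":0,"jaw":1},{"dx":0,"dy":0.001,"dz":0.07,"ax":0,"ay":0,"az":0,"jaw":1},{"dx":0,"dy":0.001,"dz":0.105,"ax":0,"ay":0,"az":0,"jaw":1},{"dx":0,"dy":0.001,"dz":0.126,"ax":0,"ay":0,"az":0,"jaw":1},{"dx":0,"dy":0.001,"dz":0.126,"ax":0,"ay":0,"az":0,"jaw":1}]' 8 >/dev/null
python3 -m handwheel '[{"dx":0,"dy":0,"dz":0,"ax":0,"ay":0,"az":0,"jaw":0.2},{"dx":0,"dy":0,"dz":0,"ax":0,"ay":0,"az":0,"jaw":0},{"dx":0,"dy":0,"dz":0,"ax":0,"ay":0,"az":0,"jaw":-0.3},{"dx":0,"dy":0,"dz":0,"ax":0,"ay":0,"az":0,"jaw":-0.3},{"dx":0,"dy":0,"dz":0,"ax":0,"ay":0,"az":0,"jaw":-0.3}]' 8 >/dev/null
python3 -m handwheel '[{"dx":0,"dy":0,"dz":0,"ax":0,"ay":0,"az":0,"jaw":-0.3},{"dx":0,"dy":0,"dz":0,"ax":0,"ay":0,"az":0,"jaw":-0.3},{"dx":0,"dy":0,"dz":0,"ax":0,"ay":0,"az":0,"jaw":-0.3},{"dx":0,"dy":0,"dz":0,"ax":0,"ay":0,"az":0,"jaw":-0.3},{"dx":0,"dy":0,"dz":0,"ax":0,"ay":0,"az":0,"jaw":-0.3}]' 8 >/dev/null
python3 go.py 0.5315 0.390 0.048 0
```

```text
t 14.5 pos [0.3636 0.2865 0.0439] grip ang 0.05 F [-0.9 -0.5  6.2] open 0.53 gf 8.0 tilt [0.05 0.03]
dxyz [ 0.1033  0.168  -0.0039] az 0.05
```

```bash
python3 -m handwheel '[{"dx":0,"dy":0,"dz":-0.03,"ax":0,"ay":0,"az":0,"jaw":-0.3},{"dx":0,"dy":0,"dz":-0.055,"ax":0,"ay":0,"az":0,"jaw":-0.3},{"dx":0.018,"dy":0.028,"dz":-0.065,"ax":0,"ay":0,"az":0,"jaw":-0.3},{"dx":0.038,"dy":0.062,"dz":-0.07,"ax":0,"ay":0,"az":0,"jaw":-0.3},{"dx":0.058,"dy":0.095,"dz":-0.07,"ax":0,"ay":0,"az":0,"jaw":-0.3}]' 8 >/dev/null
python3 -m handwheel '[{"dx":0.02,"dy":0.034,"dz":0,"ax":0,"ay":0,"az":0,"jaw":-0.3},{"dx":0.036,"dy":0.06,"dz":0,"ax":0,"ay":0,"az":0,"jaw":-0.3},{"dx":0.045,"dy":0.072,"dz":0,"ax":0,"ay":0,"az":0,"jaw":-0.3},{"dx":0.045,"dy":0.072,"dz":0.02,"ax":0,"ay":0,"az":0,"jaw":-0.3},{"dx":0.045,"dy":0.072,"dz":0.045,"ax":0,"ay":0,"az":0,"jaw":-0.3}]' 8 >/dev/null
python3 -m handwheel '[{"dx":0,"dy":0,"dz":0.013,"ax":0,"ay":0,"az":0,"jaw":-0.3},{"dx":0,"dy":0,"dz":0.02,"ax":0,"ay":0,"az":0,"jaw":-0.3},{"dx":0,"dy":0,"dz":0.02,"ax":0,"ay":0,"az":0,"jaw":-0.3},{"dx":0,"dy":0,"dz":0.02,"ax":0,"ay":0,"az":0,"jaw":-0.3},{"dx":0,"dy":0,"dz":0.02,"ax":0,"ay":0,"az":0,"jaw":-0.3}]' 8
python3 go.py 0.5315 0.390 0.048 0
```

```text
time: 16.0
position: [0.5305, 0.3895, 0.0489]
eef_rot: [[-0.001, 1.0, 0.001], [1.0, 0.001, 0.001], [0.001, 0.001, -1.0]]
ft_force: [-0.6, -0.3, 0.3]
opening: 0.53
grasp_force: 8.0
t 16.0 pos [0.5305 0.3895 0.0489] grip ang 0.03 F [-0.6 -0.3  0.3] open 0.53 gf 8.0 tilt [0.07 0.04]
dxyz [0.0005 0.001  0.0009] az 0.03
```

```bash
python3 -m handwheel '[{"dx":0,"dy":0,"dz":0.001,"ax":0,"ay":0,"az":0,"jaw":-0.3},{"dx":0,"dy":0,"dz":0.001,"ax":0,"ay":0,"az":0,"jaw":-0.3},{"dx":0,"dy":0,"dz":0.001,"ax":0,"ay":0,"az":0,"jaw":0.3},{"dx":0,"dy":0,"dz":0.001,"ax":0,"ay":0,"az":0,"jaw":0.6},{"dx":0,"dy":0,"dz":0.001,"ax":0,"ay":0,"az":0,"jaw":0.6}]' 8
python3 -m handwheel '[{"dx":0,"dy":0,"dz":0,"ax":0,"ay":0,"az":0,"jaw":0.7},{"dx":0,"dy":0,"dz":-0.02,"ax":0,"ay":0,"az":0,"jaw":0.7},{"dx":0,"dy":0,"dz":-0.05,"ax":0,"ay":0,"az":0,"jaw":0.7},{"dx":0,"dy":0,"dz":-0.09,"ax":0,"ay":0,"az":0,"jaw":0.7},{"dx":0,"dy":0,"dz":-0.11,"ax":0,"ay":0,"az":0,"jaw":0.7}]' 8 >/dev/null
python3 -m handwheel '[{"dx":-0.239,"dy":-0.083,"dz":0,"ax":0,"ay":0,"az":4,"jaw":0.6},{"dx":-0.239,"dy":-0.083,"dz":0,"ax":0,"ay":0,"az":4,"jaw":0.6},{"dx":-0.239,"dy":-0.083,"dz":0,"ax":0,"ay":0,"az":4,"jaw":0.6},{"dx":-0.239,"dy":-0.083,"dz":0,"ax":0,"ay":0,"az":4,"jaw":0.6},{"dx":-0.239,"dy":-0.083,"dz":0,"ax":0,"ay":0,"az":4,"jaw":0.6}]' 12 >/dev/null
python3 - <<'E'
from h import *
optics.get_image('top');im=optics.get_image('top')
W,u,v=cloud(im); Q=W[(W[:,2]<.075)&(W[:,2]>.053)&(np.hypot(W[:,0]-.531,W[:,1]-.389)<.045)]; print('open placed',cv2.minEnclosingCircle(Q[:,:2].astype(np.float32)),np.median(Q[:,2]))
st=sensors.get_state(); im=optics.get_image('wrist'); save(im,'w2')
W,u,v=cloud(im,st); Q=W[(W[:,2]>.022)&(W[:,2]<.042)&(np.hypot(W[:,0]-.447,W[:,1]-.151)<.06)]
print(cv2.minAreaRect((Q[:,:2]*1000).astype(np.float32)))
E
python3 go.py 0.447 0.1507 0.032 -4
```

```text
time: 16.5
position: [0.5302, 0.3892, 0.0474]
eef_rot: [[-0.0, 1.0, 0.0], [1.0, 0.0, 0.0], [0.0, 0.0, -1.0]]
ft_force: [-0.2, 0.1, 0.3]
opening: 0.782
grasp_force: 0.0
open placed ((0.529974639415741, 0.3883723318576813), 0.024933848530054092) 0.06109043441457361
((448.4608459472656, 150.2826385498047), (79.92015838623047, 34.100379943847656), 85.51517486572266)
t 17.65 pos [0.4471 0.1509 0.1571] grip ang -4.19 F [-0.3  0.2 -0.3] open 0.799 gf 0.0 tilt [-0.02 -0.01]
dxyz [-0.0002 -0.      0.1251] az -0.19
```

View pics/w2.png

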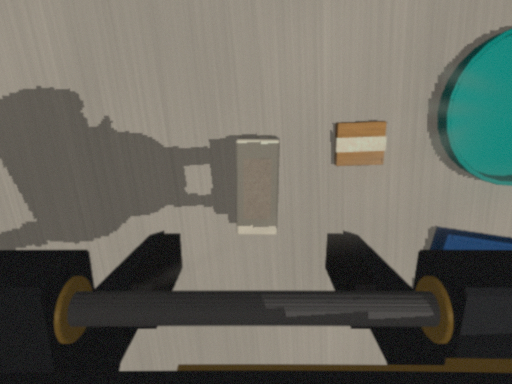

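```bash
python3 -m handwheel '[{"dx":0,"dy":0.001,"dz":0.03,"ax":0,"ay":0,"az":0.3,"jaw":0.4},{"dx":0,"dy":0.001,"dz":0.07,"ax":0,"ay":0,"az":0.3,"jaw":0.4},{"dx":0,"dy":0.001,"dz":0.105,"ax":0,"ay":0,"az":0.3,"jaw":0.4},{"dx":0,"dy":0.001,"dz":0.127,"ax":0,"ay":0,"az":0.3,"jaw":0.4},{"dx":0,"dy":0.001,"dz":0.127,"ax":0,"ay":0,"az":0.3,"jaw":0.4}]' 15 >/dev/null
python3 -m handwheel '[{"dx":0,"dy":0,"dz":0,"ax":0,"ay":0,"az":0,"jaw":0.1},{"dx":0,"dy":0,"dz":0,"ax":0,"ay":0,"az":0,"jaw":-0.2},{"dx":0,"dy":0,"dz":0,"ax":0,"ay":0,"az":0,"jaw":-0.6},{"dx":0,"dy":0,"dz":0,"ax":0,"ay":0,"az":0,"jaw":-0.6},{"dx":0,"dy":0,"dz":0,"ax":0,"ay":0,"az":0,"jaw":-0.6}]' 15 >/dev/null
python3 -m handwheel '[{"dx":0,"dy":0,"dz":0,"ax":0,"ay":0,"az":0,"jaw":-0.6},{"dx":0,"dy":0,"dz":0,"ax":0,"ay":0,"az":0,"jaw":-0.6},{"dx":0,"dy":0,"dz":0,"ax":0,"ay":0,"az":0,"jaw":-0.6},{"dx":0,"dy":0,"dz":0,"ax":0,"ay":0,"az":0,"jaw":-0.6},{"dx":0,"dy":0,"dz":0,"ax":0,"ay":0,"az":0,"jaw":-0.6}]' 15 >/dev/null
python3 go.py 0.545 -0.432 0.13 5.74
python3 - <<'E'
import numpy as np
c=np.array([.5397,-.3817]);a=np.radians(95.74);d=np.array([np.cos(a),np.sin(a)])
print(c+.052*d,c-.052*d)
E
```

```text
t 19.15 pos [0.4504 0.1534 0.0317] grip ang -4.29 F [-0.8  2.2  6.4] open 0.387 gf 15.0 tilt [0.14 0.06]
dxyz [-0.5766  0.1384 -0.0987] az -10.03
[ 0.53449925 -0.32996073] [ 0.54490075 -0.43343927]
```

```bash
python3 -m handwheel '[{"dx":0,"dy":0,"dz":-0.025,"ax":0,"ay":0,"az":0,"jaw":-0.6},{"dx":0,"dy":0,"dz":-0.06,"ax":0,"ay":0,"az":0,"jaw":-0.6},{"dx":-0.02,"dy":0.005,"dz":-0.09,"ax":0,"ay":0,"az":0,"jaw":-0.6},{"dx":-0.05,"dy":0.012,"dz":-0.1,"ax":0,"ay":0,"az":0,"jaw":-0.6},{"dx":-0.09,"dy":0.022,"dz":-0.1,"ax":0,"ay":0,"az":0,"jaw":-0.6}]' 15 >/dev/null
python3 -m handwheel '[{"dx":-0.045,"dy":0.011,"dz":0,"ax":0,"ay":0,"az":0,"jaw":-0.6},{"dx":-0.09,"dy":0.022,"dz":0,"ax":0,"ay":0,"az":0,"jaw":-0.6},{"dx":-0.135,"dy":0.033,"dz":0,"ax":0,"ay":0,"az":0,"jaw":-0.6},{"dx":-0.18,"dy":0.044,"dz":0,"ax":0,"ay":0,"az":0,"jaw":-0.6},{"dx":-0.225,"dy":0.055,"dz":0,"ax":0,"ay":0,"az":0,"jaw":-0.6}]' 15 >/dev/null
python3 -m handwheel '[{"dx":-0.045,"dy":0.011,"dz":0,"ax":0,"ay":0,"az":-2,"jaw":-0.6},{"dx":-0.09,"dy":0.022,"dz":0,"ax":0,"ay":0,"az":-4,"jaw":-0.6},{"dx":-0.135,"dy":0.033,"dz":0,"ax":0,"ay":0,"az":-6,"jaw":-0.6},{"dx":-0.18,"dy":0.044,"dz":0,"ax":0,"ay":0,"az":-8,"jaw":-0.6},{"dx":-0.22,"dy":0.053,"dz":0,"ax":0,"ay":0,"az":-10,"jaw":-0.6}]' 15 
python3 -m handwheel '[{"dx":0,"dy":0,"dz":0,"ax":0,"ay":0,"az":0,"jaw":-0.6},{"dx":0,"dy":0,"dz":0,"ax":0,"ay":0,"az":0,"jaw":-0.6},{"dx":0,"dy":0,"dz":0,"ax":0,"ay":0,"az":0,"jaw":-0.6},{"dx":0,"dy":0,"dz":0,"ax":0,"ay":0,"az":0,"jaw":-0.6},{"dx":0,"dy":0,"dz":0,"ax":0,"ay":0,"az":0,"jaw":-0.6}]' 15 
python3 go.py 0.545 -0.430 0.038 5.74
python3 - <<'E'
from h import *
im=optics.get_image('scene'); save(im,'scene3',(80,90,330,280),3)
E
```

```text
time: 20.65
position: [0.5388, -0.3927, 0.1302]
eef_rot: [[-0.1, 0.995, 0.0], [0.995, 0.1, -0.0], [-0.0, 0.0, -1.0]]
ft_force: [0.7, 0.0, 0.3]
opening: 0.388
grasp_force: 15.0
time: 21.15
position: [0.539, -0.3889, 0.1303]
eef_rot: [[-0.101, 0.995, -0.0], [0.995, 0.101, 0.0], [0.0, -0.0, -1.0]]
ft_force: [-0.2, 0.7, -0.8]
opening: 0.382
grasp_force: 15.0
t 21.15 pos [ 0.539  -0.3889  0.1303] grip ang 5.81 F [-0.2  0.7 -0.8] open 0.382 gf 15.0 tilt [-0.01  0.02]
dxyz [-0.0416  0.0018  0.0923] az 0.07
```

View pics/scene3.png

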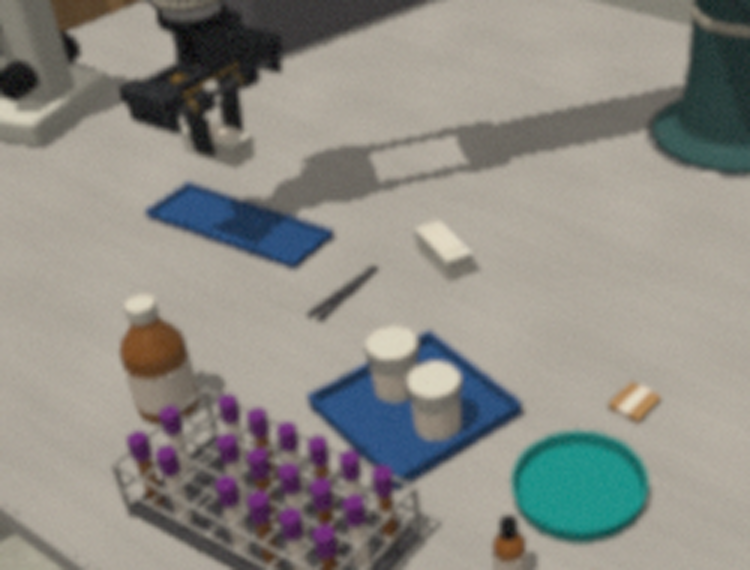

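The box is held level at (230,140), above the slide tray.

```bash
python3 -m handwheel '[{"dx":-0.02,"dy":0.001,"dz":0,"ax":0,"ay":0,"az":0,"jaw":-0.6},{"dx":-0.041,"dy":0.002,"dz":0.005,"ax":0,"ay":0,"az":0,"jaw":-0.6},{"dx":-0.041,"dy":0.002,"dz":0.025,"ax":0,"ay":0,"az":0,"jaw":-0.6},{"dx":-0.041,"dy":0.002,"dz":0.05,"ax":0,"ay":0,"az":0,"jaw":-0.6},{"dx":-0.041,"dy":0.002,"dz":0.07,"ax":0,"ay":0,"az":0,"jaw":-0.6}]' 15 >/dev/null
python3 -m handwheel '[{"dx":0,"dy":0,"dz":0.01,"ax":0,"ay":0,"az":0,"jaw":-0.6},{"dx":0,"dy":0,"dz":0.018,"ax":0,"ay":0,"az":0,"jaw":-0.6},{"dx":0,"dy":0,"dz":0.022,"ax":0,"ay":0,"az":0,"jaw":-0.6},{"dx":0,"dy":0,"dz":0.022,"ax":0,"ay":0,"az":0,"jaw":-0.6},{"dx":0,"dy":0,"dz":0.022,"ax":0,"ay":0,"az":0,"jaw":-0.6}]' 15
python3 go.py 0.545 -0.430 0.0365 5.74
```

```text
time: 22.2
position: [0.5457, -0.4313, 0.0393]
eef_rot: [[-0.1, 0.995, 0.001], [0.995, 0.1, -0.001], [-0.001, 0.001, -1.0]]
ft_force: [0.1, 0.3, -0.9]
opening: 0.381
grasp_force: 15.0
t 22.2 pos [ 0.5457 -0.4313  0.0393] grip ang 5.74 F [ 0.1  0.3 -0.9] open 0.381 gf 15.0 tilt [ 0.07 -0.07]
dxyz [ 0.0014 -0.0006  0.0028] az -0.0
```

```bash
python3 -m handwheel '[{"dx":0,"dy":0,"dz":0.0015,"ax":0,"ay":0,"az":0,"jaw":-0.6},{"dx":0,"dy":0,"dz":0.003,"ax":0,"ay":0,"az":0,"jaw":-0.6},{"dx":0,"dy":0,"dz":0.003,"ax":0,"ay":0,"az":0,"jaw":-0.6},{"dx":0,"dy":0,"dz":0.003,"ax":0,"ay":0,"az":0,"jaw":-0.1},{"dx":0,"dy":0,"dz":0.003,"ax":0,"ay":0,"az":0,"jaw":0.3}]' 15
python3 -m handwheel '[{"dx":0,"dy":0,"dz":0,"ax":0,"ay":0,"az":0,"jaw":0.4},{"dx":0,"dy":0,"dz":0,"ax":0,"ay":0,"az":0,"jaw":0.4},{"dx":0,"dy":0,"dz":-0.03,"ax":0,"ay":0,"az":0,"jaw":0.4},{"dx":0,"dy":0,"dz":-0.07,"ax":0,"ay":0,"az":0,"jaw":0.4},{"dx":0,"dy":0,"dz":-0.11,"ax":0,"ay":0,"az":0,"jaw":0.4}]' 15
python3 go.py 0.452 -0.132 0.15 -20.9
```

```text
time: 22.7
position: [0.5451, -0.4309, 0.0353]
eef_rot: [[-0.1, 0.995, 0.0], [0.995, 0.1, -0.0], [-0.0, 0.0, -1.0]]
ft_force: [0.6, -0.1, -0.7]
opening: 0.513
grasp_force: 0.0
time: 23.2
position: [0.5444, -0.4303, 0.1453]
eef_rot: [[-0.1, 0.995, -0.002], [0.995, 0.1, 0.001], [0.002, -0.002, -1.0]]
ft_force: [0.2, -0.6, 0.1]
opening: 0.704
grasp_force: 0.0
t 23.2 pos [ 0.5444 -0.4303  0.1453] grip ang 5.73 F [ 0.2 -0.6  0.1] open 0.704 gf 0.0 tilt [-0.1   0.08]
dxyz [ 0.3061 -0.0622 -0.0041] az 26.63
```

```bash
python3 -m handwheel '[{"dx":0.16,"dy":-0.032,"dz":0,"ax":0,"ay":0,"az":26.6,"jaw":0.4},{"dx":0.16,"dy":-0.032,"dz":0,"ax":0,"ay":0,"az":26.6,"jaw":0.4},{"dx":0.16,"dy":-0.032,"dz":0,"ax":0,"ay":0,"az":26.6,"jaw":0.4},{"dx":0.16,"dy":-0.032,"dz":0,"ax":0,"ay":0,"az":26.6,"jaw":0.4},{"dx":0.16,"dy":-0.032,"dz":0,"ax":0,"ay":0,"az":26.6,"jaw":0.4}]' 15 >/dev/null
python3 go.py 0.452 -0.132 0.15 -20.9
```

```text
t 23.7 pos [ 0.4966 -0.2731  0.1452] grip ang -20.66 F [ 0.3 -0.9  0.8] open 0.699 gf 0.0 tilt [-0.02  0.01]
dxyz [ 0.1162 -0.0915 -0.0047] az 0.24
```

```bash
python3 -m handwheel '[{"dx":0.116,"dy":-0.091,"dz":0,"ax":0,"ay":0,"az":0,"jaw":0.4},{"dx":0.116,"dy":-0.091,"dz":0,"ax":0,"ay":0,"az":0,"jaw":0.4},{"dx":0.116,"dy":-0.091,"dz":0,"ax":0,"ay":0,"az":0,"jaw":0.4},{"dx":0.116,"dy":-0.091,"dz":0,"ax":0,"ay":0,"az":0,"jaw":0.4},{"dx":0.116,"dy":-0.091,"dz":0,"ax":0,"ay":0,"az":0,"jaw":0.4}]' 15 >/dev/null
python3 - <<'E'
from h import *
optics.get_image('top');im=optics.get_image('top'); save(im,'top3',(340,130,480,260),4)
W,u,v=cloud(im); Q=W[(W[:,2]<.045)&(W[:,2]>.026)&(np.hypot(W[:,0]-.545,W[:,1]+.433)<.06)]; print('box1',cv2.minAreaRect((Q[:,:2]*1000).astype(np.float32)),np.median(Q[:,2]))
st=sensors.get_state(); im=optics.get_image('wrist')
W,u,v=cloud(im,st); Q=W[(W[:,2]>.022)&(W[:,2]<.042)&(np.hypot(W[:,0]-.451,W[:,1]+.132)<.06)]
print('box2',cv2.minAreaRect((Q[:,:2]*1000).astype(np.float32)))
E
python3 go.py 0.452 -0.132 0.031 -20.9
```

```text
box1 ((545.0265502929688, -432.6108093261719), (34.86205291748047, 80.31707000732422), 5.512348651885986) 0.03373395060648203
box2 ((453.42755126953125, -132.7989501953125), (79.83396911621094, 33.8329963684082), 67.91600799560547)
t 24.35 pos [ 0.455  -0.1359  0.1458] grip ang -20.92 F [ 0.6 -0.4 -0.5] open 0.704 gf 0.0 tilt [ 0.09 -0.06]
dxyz [ 0.0026 -0.0044  0.1148] az -0.02
```

View pics/top3.png

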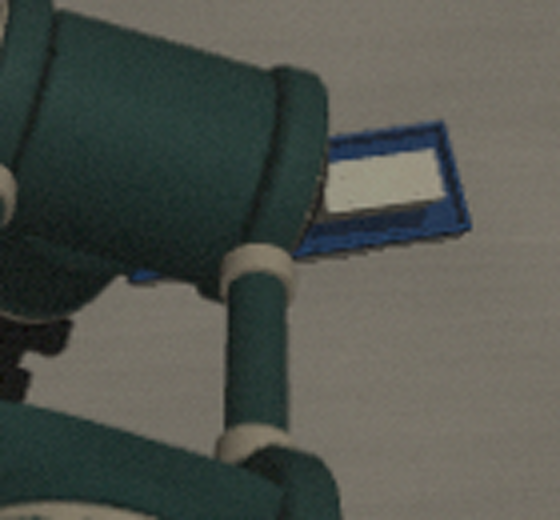

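Box 1 lies flat in the tray, at (385,180) in the crop, with its top at 33.7 mm and clear of the rim. I'll pick up box 2 next.

```bash
python3 -m handwheel '[{"dx":0.0025,"dy":-0.0035,"dz":0.03,"ax":0,"ay":0,"az":0.5,"jaw":0.4},{"dx":0.0025,"dy":-0.0035,"dz":0.065,"ax":0,"ay":0,"az":0.5,"jaw":0.4},{"dx":0.0025,"dy":-0.0035,"dz":0.095,"ax":0,"ay":0,"az":0.5,"jaw":0.4},{"dx":0.0025,"dy":-0.0035,"dz":0.115,"ax":0,"ay":0,"az":0.5,"jaw":0.4},{"dx":0.0025,"dy":-0.0035,"dz":0.115,"ax":0,"ay":0,"az":0.5,"jaw":0.4}]' 15 >/dev/null
python3 -m handwheel '[{"dx":0,"dy":0,"dz":0,"ax":0,"ay":0,"az":0,"jaw":0.1},{"dx":0,"dy":0,"dz":0,"ax":0,"ay":0,"az":0,"jaw":-0.2},{"dx":0,"dy":0,"dz":0,"ax":0,"ay":0,"az":0,"jaw":-0.6},{"dx":0,"dy":0,"dz":0,"ax":0,"ay":0,"az":0,"jaw":-0.6},{"dx":0,"dy":0,"dz":0,"ax":0,"ay":0,"az":0,"jaw":-0.6}]' 15 >/dev/null
python3 -m handwheel '[{"dx":0,"dy":0,"dz":0,"ax":0,"ay":0,"az":0,"jaw":-0.6},{"dx":0,"dy":0,"dz":0,"ax":0,"ay":0,"az":0,"jaw":-0.6},{"dx":0,"dy":0,"dz":0,"ax":0,"ay":0,"az":0,"jaw":-0.6},{"dx":0,"dy":0,"dz":0,"ax":0,"ay":0,"az":0,"jaw":-0.6},{"dx":0,"dy":0,"dz":0,"ax":0,"ay":0,"az":0,"jaw":-0.6}]' 15 >/dev/null
python3 go.py 0.5345 -0.33 0.13 5.74
```

```text
t 25.85 pos [ 0.4524 -0.131   0.0316] grip ang -21.35 F [ 0.  -2.4  5.5] open 0.381 gf 15.0 tilt [ 0.15 -0.07]
dxyz [-0.1555  0.1492 -0.098 ] az -27.09
```

```bash
python3 -m handwheel '[{"dx":0,"dy":0,"dz":-0.025,"ax":0,"ay":0,"az":0,"jaw":-0.6},{"dx":0,"dy":0,"dz":-0.06,"ax":0,"ay":0,"az":-3,"jaw":-0.6},{"dx":-0.015,"dy":0.015,"dz":-0.09,"ax":0,"ay":0,"az":-8,"jaw":-0.6},{"dx":-0.04,"dy":0.038,"dz":-0.1,"ax":0,"ay":0,"az":-14,"jaw":-0.6},{"dx":-0.07,"dy":0.067,"dz":-0.1,"ax":0,"ay":0,"az":-20,"jaw":-0.6}]' 15
python3 go.py 0.5345 -0.329 0.13 5.74
```

```text
time: 26.35
position: [0.4895, -0.2206, 0.133]
eef_rot: [[0.018, 1.0, 0.004], [1.0, -0.018, -0.002], [-0.001, 0.004, -1.0]]
ft_force: [1.7, 0.7, 0.0]
opening: 0.385
grasp_force: 15.0
t 26.35 pos [ 0.4895 -0.2206  0.133 ] grip ang -1.01 F [1.7 0.7 0. ] open 0.385 gf 15.0 tilt [ 0.23 -0.09]
dxyz [-0.1076  0.0469  0.0033] az -6.75
```

```bash
python3 -m handwheel '[{"dx":-0.03,"dy":0.013,"dz":0,"ax":0,"ay":0,"az":-3,"jaw":-0.6},{"dx":-0.07,"dy":0.03,"dz":0,"ax":0,"ay":0,"az":-5,"jaw":-0.6},{"dx":-0.107,"dy":0.046,"dz":0,"ax":0,"ay":0,"az":-7,"jaw":-0.6},{"dx":-0.107,"dy":0.046,"dz":0.01,"ax":0,"ay":0,"az":-7,"jaw":-0.6},{"dx":-0.107,"dy":0.046,"dz":0.03,"ax":0,"ay":0,"az":-7,"jaw":-0.6}]' 15 >/dev/null
python3 -m handwheel '[{"dx":0,"dy":0,"dz":0.01,"ax":0,"ay":0,"az":0,"jaw":-0.6},{"dx":0,"dy":0,"dz":0.015,"ax":0,"ay":0,"az":0,"jaw":-0.6},{"dx":0,"dy":0,"dz":0.02,"ax":0,"ay":0,"az":0,"jaw":-0.6},{"dx":0,"dy":0,"dz":0.02,"ax":0,"ay":0,"az":0,"jaw":-0.6},{"dx":0,"dy":0,"dz":0.02,"ax":0,"ay":0,"az":0,"jaw":-0.6}]' 15 >/dev/null
python3 go.py 0.5345 -0.329 0.036 5.74
```

```text
t 27.35 pos [ 0.5319 -0.3281  0.0808] grip ang 5.65 F [ 0.1 -0.3 -0.1] open 0.383 gf 15.0 tilt [ 0.04 -0.03]
dxyz [-0.0012  0.0025  0.0448] az -0.09
```

```bash
python3 -m handwheel '[{"dx":-0.001,"dy":0.002,"dz":0.015,"ax":0,"ay":0,"az":0,"jaw":-0.6},{"dx":-0.001,"dy":0.002,"dz":0.03,"ax":0,"ay":0,"az":0,"jaw":-0.6},{"dx":-0.001,"dy":0.002,"dz":0.04,"ax":0,"ay":0,"az":0,"jaw":-0.6},{"dx":-0.001,"dy":0.002,"dz":0.044,"ax":0,"ay":0,"az":0,"jaw":-0.6},{"dx":-0.001,"dy":0.002,"dz":0.044,"ax":0,"ay":0,"az":0,"jaw":-0.6}]' 15
python3 go.py 0.5345 -0.329 0.036 5.74
```

```text
time: 27.85
position: [0.533, -0.3286, 0.0354]
eef_rot: [[-0.098, 0.995, -0.002], [0.995, 0.098, 0.001], [0.001, -0.001, -1.0]]
ft_force: [0.1, -0.3, -0.2]
opening: 0.382
grasp_force: 15.0
t 27.85 pos [ 0.533  -0.3286  0.0354] grip ang 5.63 F [ 0.1 -0.3 -0.2] open 0.382 gf 15.0 tilt [-0.09  0.06]
dxyz [-0.0005  0.0014 -0.0006] az -0.11
```

```bash
python3 -m handwheel '[{"dx":0,"dy":0,"dz":0,"ax":0,"ay":0,"az":0,"jaw":-0.6},{"dx":0,"dy":0,"dz":0.0005,"ax":0,"ay":0,"az":0,"jaw":-0.6},{"dx":0,"dy":0,"dz":0.0005,"ax":0,"ay":0,"az":0,"jaw":-0.1},{"dx":0,"dy":0,"dz":0.0005,"ax":0,"ay":0,"az":0,"jaw":0.3},{"dx":0,"dy":0,"dz":0.0005,"ax":0,"ay":0,"az":0,"jaw":0.4}]' 15
python3 -m handwheel '[{"dx":0,"dy":0,"dz":0,"ax":0,"ay":0,"az":0,"jaw":0.4},{"dx":0,"dy":0,"dz":-0.03,"ax":0,"ay":0,"az":0,"jaw":0.4},{"dx":0,"dy":0,"dz":-0.07,"ax":0,"ay":0,"az":0,"jaw":0.4},{"dx":0,"dy":0,"dz":-0.11,"ax":0,"ay":0,"az":0,"jaw":0.4},{"dx":0,"dy":0,"dz":-0.14,"ax":0,"ay":0,"az":0,"jaw":0.4}]' 15 >/dev/null
python3 -m handwheel '[{"dx":0.22,"dy":-0.1,"dz":0,"ax":0,"ay":0,"az":0,"jaw":0.4},{"dx":0.22,"dy":-0.1,"dz":0,"ax":0,"ay":0,"az":0,"jaw":0.4},{"dx":0.22,"dy":-0.1,"dz":0,"ax":0,"ay":0,"az":0,"jaw":0.4},{"dx":0.22,"dy":-0.1,"dz":0,"ax":0,"ay":0,"az":0,"jaw":0.4},{"dx":0.22,"dy":-0.1,"dz":0,"ax":0,"ay":0,"az":0,"jaw":0.4}]' 15 >/dev/null
python3 -m handwheel '[{"dx":0.2,"dy":0,"dz":0,"ax":0,"ay":0,"az":0,"jaw":0.4},{"dx":0.2,"dy":0,"dz":0,"ax":0,"ay":0,"az":0,"jaw":0.4},{"dx":0.2,"dy":0,"dz":0,"ax":0,"ay":0,"az":0,"jaw":0.4},{"dx":0.2,"dy":0,"dz":0,"ax":0,"ay":0,"az":0,"jaw":0.4},{"dx":0.2,"dy":0,"dz":0,"ax":0,"ay":0,"az":0,"jaw":0.4}]' 15
python3 - <<'E'
from h import *
optics.get_image('top');im=optics.get_image('top'); save(im,'top4',s=1.5)
W,u,v=cloud(im)
for c in [(.545,-.433),(.5345,-.33)]:
    Q=W[(W[:,2]<.045)&(W[:,2]>.026)&(np.hypot(W[:,0]-c[0],W[:,1]-c[1])<.05)]; print('box',cv2.minAreaRect((Q[:,:2]*1000).astype(np.float32)),np.percentile(Q[:,2],[5,50,95]))
for c in [(.653,-.029),(.669,.039),(.53,.389)]:
    Q=W[(W[:,2]<.075)&(W[:,2]>.053)&(np.hypot(W[:,0]-c[0],W[:,1]-c[1])<.035)]; print('pot',cv2.minEnclosingCircle(Q[:,:2].astype(np.float32)),np.median(Q[:,2]))
im=optics.get_image('scene'); save(im,'scene4',s=1.5)
E
```

```text
time: 28.35
position: [0.5337, -0.329, 0.0358]
eef_rot: [[-0.098, 0.995, 0.0], [0.995, 0.098, -0.0], [-0.0, 0.0, -1.0]]
ft_force: [-0.5, 0.7, -0.6]
opening: 0.61
grasp_force: 0.0
time: 29.85
position: [0.3918, 0.0845, 0.1761]
eef_rot: [[-0.107, 0.994, 0.001], [0.994, 0.107, 0.002], [0.002, 0.001, -1.0]]
ft_force: [0.3, -0.6, -0.9]
opening: 0.704
grasp_force: 0.0
box ((545.0030517578125, -431.9184875488281), (35.284027099609375, 82.14644622802734), 5.943180084228516) [0.02979838 0.03376967 0.03675355]
box ((532.3256225585938, -329.6654968261719), (34.565025329589844, 82.84679412841797), 5.3144097328186035) [0.03010753 0.03349699 0.0368857 ]
pot ((0.6527385711669922, -0.02938329242169857), 0.026605531573295593) 0.06362198072501139
pot ((0.6695981025695801, 0.03942545875906944), 0.02536643296480179) 0.06372810006417222
pot ((0.5296106338500977, 0.38852226734161377), 0.024180084466934204) 0.06114592427760136
```

View pics/top4.png

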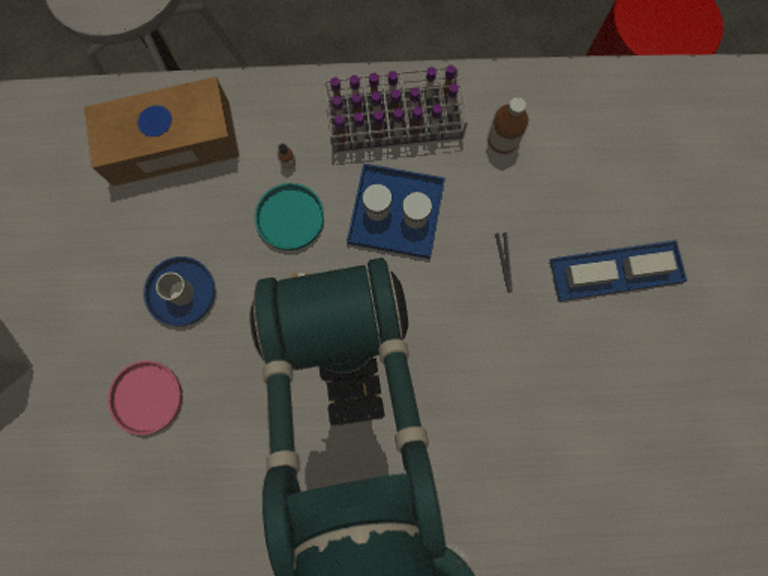

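View pics/scene4.png

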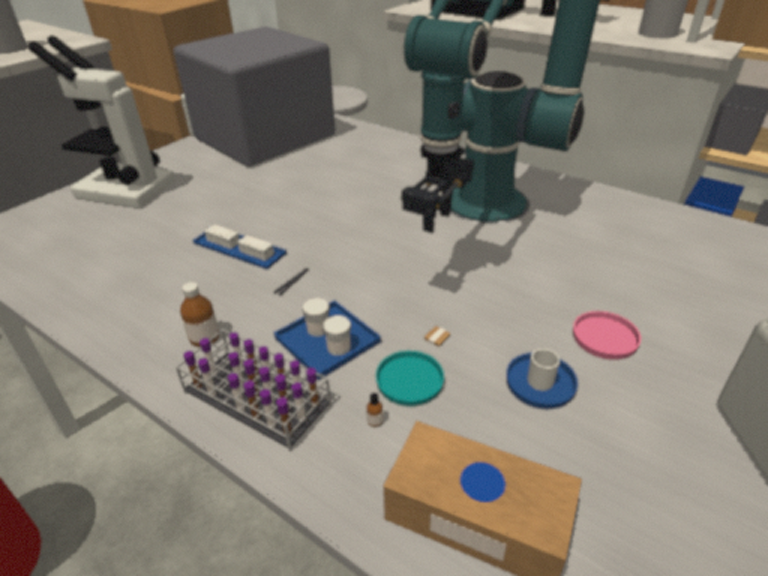

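Everything is where it should be. In the top view the pots are at (377,200) and (417,208), the open pot is in the blue dish at (175,288), and the boxes are at (595,273) and (652,264). The forceps and packet have not moved, so I'm handing in.

```bash
python3 -c "
from workcell import job; print(job.close_job())"
```

```text
the job is handed in; nothing more can be done
None
```

The job is handed in after about 30 s of the 125 s allowed: both lidded pots stand in the square tray, the open pot stands in the blue dish, both slide boxes lie flat in the long tray, and the forceps and coverslip packet were left where they lay.

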